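# Zero a touch probe in its setting well, then hold it on the marked boss

### The arm

A 6-joint arm with a two-finger parallel gripper is mounted at the origin on a cart in front of the work surface, level with it; the furniture and walls round the work are solid. World frame = base frame: x ahead of the robot, y to its left, z up, the work surface at z = 0. Lengths are in m, angles in rad, forces in N, time in s.
With the tool pointing down it reaches from about 0.25 to 0.725 m from the base axis. Payload 4 kg.
Tool frame: the origin (TCP) lies at the very end of the fingers, on their centre line; the grasp point (between the pads) lies 19 mm behind it; z points along the fingers, y is the line along which they close (so a half turn about z gives the same grasp; the last joint's range is limited). The gripper opens to 85 mm and grips with 20 to 120 N. Pads are 22 mm wide; open, the fingers measure 114 mm over their backs; the gripper's body (76 mm by 85 mm) begins 54 mm behind the grasp point. The pads swing forward as they close: fully open they stand 13 mm farther back than shut.
Start: joints at [-1.263, 0.241, 0.005, 1.335, 0, 1.571], TCP at [0.151, -0.477, 0.231] pointing down, gripper open.
Joint ranges: [-2.72, 2.72], [-1.05, 1.87], [-1.09, 1.28], [-1.99, 2.15], [-1.42, 1.44], [-3.14, 3.14]. Speed limits (rad/s): [2.79, 2.79, 3.14, 3.14, 3.14, 3.14].

### API

Orientations are given as a unit quaternion [x, y, z, w].
In Python, from workcell import bot, vision, workorder, boxes_of gives the robot as it stands.
- The arm moves only by the tool send_rows, never from a script. Its argument "motion" is text: rows parted by semicolons, each of 5 numbers parted by spaces: the closure, from -1 (fully open) to 1 (shut), so that 0 is half open, then the shift along the tool's x, y, z in cm, then the turn about the tool's z in rad. In form: claw x y z twist; .... A call has 1 to 5 rows; each row is the pose to reach, as a shift and turn from the pose commanded when the call began, along the tool's axes at that moment; what a row does not reach only later rows make up. A row lasts 1/10 s, in which the tool goes at most 50 mm and 8.59 degrees, less where a joint would pass 70% of its speed; a pose out of reach is approached as far as the arm can. A call with a gripper value outside its range is refused whole. The fingers move at their own pace and stop on an object; the grip force is fixed at half the most. Time passes only in rows, so rows that repeat a pose let the fingers close. It gives the time, the measured TCP pose, the force, the opening and the grip force at its end, in the units of the state.
- bot.get_obs(): the state, without advancing time (a new reading comes with each control period).
- vision.camera(name): name is "scene" or "top" or "wrist"; returns the picture (480x640x3 uint8, red, green, blue); there is no depth.
- vision.camera_model(name): a dict with "fov_y" (degrees; the focal length in pixels is half the picture's height over the tangent of half this angle, whatever the lens; pixels are square), "cx", "cy" (the principal point, pixels), "world_from_camera" (4x4, takes a point from camera to world coordinates); the wrist camera has in their place "hand_eye" (4x4, takes a point from camera to tool coordinates, whose origin is the TCP and whose axes are the flange's). Camera axes: x right, y down, z forward; pixel columns grow to the right and rows downward; lengths in m; the calibration is good to about 2 mm. A picture is of the moment at which its call begins: read the wrist's pose just before it. camera_model takes no time and is no camera call.
- workorder.job_done(): hands the job in; it is judged then, once.
Trained networks look in the newest picture that a camera, given by its name, has taken for a name from the list of things; names that differ only in an ending like _2 or _b are one class to them, and where a whole thing is asked for, a point or a joint stands for the part that bears it (a point fixed in the world has none). Each returns a list of dicts, best first, with "conf" (0 to 1); they miss things now and then, are a little off and sometimes report something else, mostly with a low value. They report only what shows in the picture. A call takes as long as a camera call.
- boxes_of(camera, target): "rect" ([centre column, centre row, width, height] in pixels, round what is visible of it).
The state is a dict: "clock": time; "joint_pos": joint angles; "joint_vel": joint speeds; "tau": joint torques, N m; "eef_pos": TCP position; "tool_rot": TCP orientation; "ft_force": force on the tool from outside, world axes, zero at the start; "ft_torque": the same for the moment, N m; "grip_width": finger opening in m; "grasp_force": force on a finger pad.
Only numpy, scipy, OpenCV 4.12 (cv2) and the standard library are available. Lean on these libraries where they do the work, as an engineer would, in place of code of your own. Each camera call takes 0.05 s, during which the arm holds its last target. There are 200 camera calls.

### The job

Take the touch probe out of its stand and zero it: push its stem down the bore of the round setting well until the sprung tip rests on the well's floor and is pressed about half way in, and keep it there for a second. Then draw it out and set the tip on the scribed cross of the round boss on the sloping plate, the probe square to the slope and pressed lightly so that the sprung tip is again about half way in. Finish while still gripping the probe and holding it so; never press hard, and leave the other things where they are.

Things in the scene. Friction and masses are not known exactly. Their poses are not given: they have to be found in the camera images.
- probe: touch probe, 122 mm long, 0.12 kg, upright in the stand: aluminium handle 20x20 mm square, 62 mm tall, black end cap; below it a steel stem 8 mm thick, 48 mm long, then a sprung tip 5 mm thick sticking out 12 mm more. Origin on the axis at the shoulder (underside of the handle); z along the axis toward the handle; x, y square to the flat sides. Grip two flat sides 25 to 40 mm above the shoulder
- tip (a point): the rounded lowest point of the probe's sprung tip, on its axis, 60 mm below the shoulder when fully out; moves with the tip. Axes as the probe
- plunger (a joint): how far the sprung tip is pushed into the stem, m: 0 fully out, 0.010 its stop, half way 0.005. Its spring pushes back with 0.75 N at the start of travel and 3.25 N at the stop (2 N half way)
- stand: fixed black square block 44x44 mm, 75 mm tall, with one upright hole of 11 mm right through its middle, in which the probe's stem hangs; the probe's shoulder rests on the top. Origin under its middle, z up
- well: fixed setting well, bare steel: round flange 58 mm in diameter and 12 mm thick with an upright round tube 30 mm in diameter rising to 60 mm above the bench; bore 12 mm in diameter, widening to 18 mm over the top 6 mm. Stand and well may have changed places. Origin under its middle, z up
- well_mouth (a point): centre of the well's mouth, at the rim, 60 mm above the bench
- well_floor (a point): centre of the floor of the well's bore, 48 mm below the rim, 12 mm above the bench
- sine_base: fixed steel sine plate base, 84x94x12 mm, with rolls and gauge blocks that carry the sloping plate; about 62 mm tall at its back edge. Origin under its middle, z up, x toward the raised back edge
- sloping_plate: fixed plate 76x90 mm on the sine base, sloping 0.35 rad (20 degrees), low edge at the front, with an aluminium flange and two bosses side by side, 5 mm proud: a round one, 24 mm in diameter, with a scribed cross, and a plain square one, 22 mm wide. Origin in the middle of its underside; z the outward normal, x up the slope, y toward the round boss
- mark (a point): centre of the scribed cross on top of the round boss, 19 mm along y and 25 mm along z from the sloping plate's origin. Its axes are those of the sloping plate, z being the normal
- wrench_3: steel combination wrench, 26x148x11 mm, lying on the bench in front of the sine plate; a bystander, to be left alone. Origin in the middle of its underside
- gear_casting: grey die-cast gear housing, 76x111x46 mm; a bystander, to be left alone. Origin in the middle of its underside
- screw_tin: open grey tin of screws, 79x74x56 mm; a bystander, to be left alone. Origin in the middle of its underside
- tape_roll: roll of black tape, 65x65x19 mm, lying flat; a bystander, to be left alone. Origin in the middle of its underside
- glue_bottle: small bottle with a pointed white nozzle, 44x44x146 mm, standing upright; a bystander, to be left alone. Origin in the middle of its underside
- scraper: putty scraper with wooden handle, 52x163x21 mm, lying flat; a bystander, to be left alone. Origin in the middle of its underside

How it is judged:
By the outcome, as a careful person would: the job done as asked, in the order asked, and still so for the second after the job is handed in, while the arm keeps its last pose, push and grip.
It also fails if it takes over 54 s, if anything falls off the work surface, if the arm or the gripper's body presses on something with over 40 N, if the wrist force passes 120 N, or if a joint passes its speed limit or range.

## Working session

There is one attempt and no reset: what is moved stays moved. The work goes in short steps, Python scripts to look and compute and a tool call to move; the robot and the scene stay as the last step left them, time stands still between calls to the robot, and variables do not carry over. Pictures are saved under pics/ and viewed, at most 10 in all, crops included, and the job is handed in when it is done.

Besides the shell and the picture viewer there is one more tool, called as name(argument=value, ...) on one line, values as JSON. send_rows: Moves the arm, as the interface text tells. Its arguments: {"type":"object","properties":{"motion":{"type":"string"}},"required":["motion"]}

```bash
mkdir -p pics; ls; cat > h.py <<'E'
import numpy as np,cv2
from workcell import bot,vision,workorder,boxes_of
from scipy.spatial.transform import Rotation as R
def model(n,o=None):
    m=vision.camera_model(n);f=240/np.tan(np.radians(m['fov_y'])/2)
    if n=='wrist':
        T=np.eye(4);T[:3,:3]=R.from_quat(o['tool_rot']).as_matrix();T[:3,3]=o['eef_pos'];W=T@np.array(m['hand_eye'])
    else: W=np.array(m['world_from_camera'])
    return f,m['cx'],m['cy'],W
def shot(n,name=None):
    o=bot.get_obs();im=vision.camera(n)
    if name: cv2.imwrite('pics/'+name,cv2.cvtColor(im,cv2.COLOR_RGB2BGR))
    return o,im
def ray(M,u,v):
    f,cx,cy,W=M;d=W[:3,:3]@np.array([(u-cx)/f,(v-cy)/f,1]);return W[:3,3],d
def onz(M,u,v,z):
    p,d=ray(M,u,v);return p+d*(z-p[2])/d[2]
def proj(M,P):
    f,cx,cy,W=M;c=W[:3,:3].T@(np.array(P)-W[:3,3]);return np.array([cx+f*c[0]/c[2],cy+f*c[1]/c[2]])
E
python3 - <<'E'
from h import *
np.set_printoptions(precision=4,suppress=True)
for n in ['top','scene']:
    o,im=shot(n,n+'0.png');M=model(n);print(n,M)
    for t in ['probe','stand','well','sloping_plate','sine_base']:
        print(t,[(np.round(b['rect'],1),round(b['conf'],2)) for b in boxes_of(n,t)[:2]])
print(vision.camera_model('wrist'));print(o)
E
```

```text
pics
top (np.float64(500.7764510469824), 321.69371370583644, 234.13875298319596, array([[ 0.0008, -0.9829,  0.1843,  0.4063],
       [-0.9994,  0.0058,  0.0351, -0.2599],
       [-0.0356, -0.1842, -0.9822,  1.0178],
       [ 0.    ,  0.    ,  0.    ,  1.    ]]))
probe [(array([377.8, 244.7,  71.2,  15.8]), 0.67), (array([309. , 270.6,  13.8,  12.1]), 0.45)]
stand [(array([364.1, 288.2,  21.3,  28.2]), 0.59), (array([310.4, 274. ,  34.4,  26.8]), 0.56)]
well [(array([364.2, 288. ,  27.1,  31.2]), 0.91), (array([243.9, 249.1,  42.1,  40.9]), 0.57)]
sloping_plate [(array([354.2, 191.4,  52.5,  45.5]), 0.91), (array([337.8, 338.8,  33. ,  34. ]), 0.23)]
sine_base [(array([352.2, 193.8,  53.6,  54.5]), 0.9)]
scene (np.float64(528.3313034975987), 315.0916808128926, 239.21715549866374, array([[ 0.8273, -0.2132,  0.5197,  0.0938],
       [-0.5616, -0.3362,  0.756 , -0.9714],
       [ 0.0136, -0.9174, -0.3978,  0.4394],
       [ 0.    ,  0.    ,  0.    ,  1.    ]]))
probe [(array([267.9, 215.1,  17.5,  39.3]), 0.84), (array([354.6, 247. ,  31.4,  34.3]), 0.22)]
stand [(array([266.6, 252.2,  2
[... 350 characters left out ...]
147268, 'hand_eye': array([[ 0.0005, -0.9447, -0.328 ,  0.0846],
       [ 1.    ,  0.001 , -0.0014,  0.0007],
       [ 0.0016, -0.328 ,  0.9447, -0.1408],
       [ 0.    ,  0.    ,  0.    ,  1.    ]])}
{'clock': 0.3, 'joint_pos': array([-1.263 ,  0.2409,  0.0046,  1.3352,  0.    ,  1.5708]), 'joint_vel': array([ 0.0001, -0.002 ,  0.002 , -0.001 , -0.0001, -0.    ]), 'tau': array([ -0.0003, -37.185 ,  25.225 ,   0.0091,   0.    ,  -0.    ]), 'eef_pos': array([ 0.1514, -0.4763,  0.231 ]), 'tool_rot': array([ 0.9882,  0.1533, -0.    , -0.0003]), 'ft_force': array([ 0.0721,  0.19  , -0.0486]), 'ft_torque': array([-0.047 , -0.0079, -0.0032]), 'grasp_force': 0.0, 'grip_width': 0.08519104603344459}
```

```bash
python3 - <<'E'
import cv2,numpy as np
t=cv2.imread('pics/top0.png');s=cv2.imread('pics/scene0.png')
a=cv2.resize(t[150:350,210:410],(600,600),interpolation=2)
cv2.imwrite('pics/a.png',a)
b=cv2.resize(s[150:350,200:400],(600,600),interpolation=2)
cv2.imwrite('pics/b.png',b)
E
```

```text
(no output)
```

View pics/a.png

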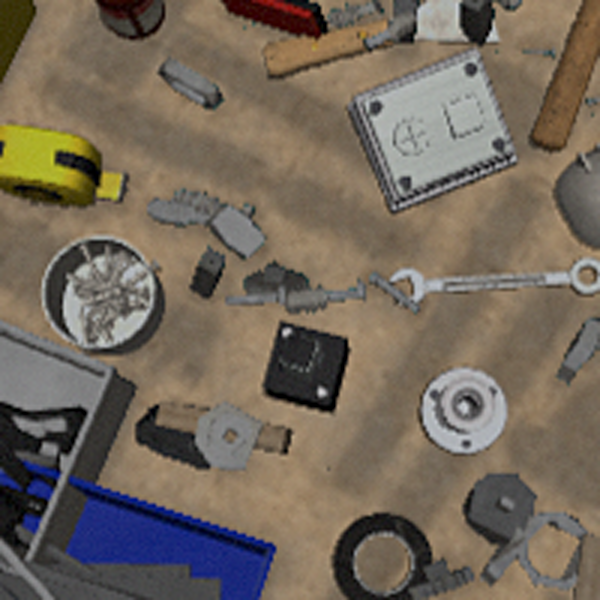

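View pics/b.png

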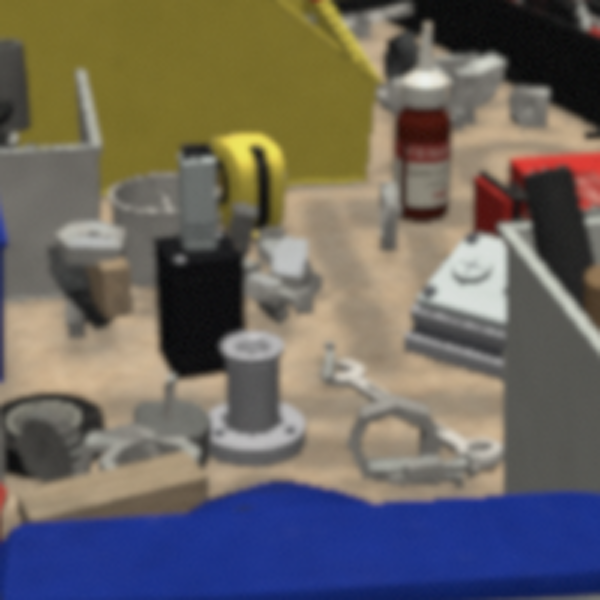

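```bash
python3 - <<'E'
from h import *
np.set_printoptions(precision=4,suppress=True)
M=model('top');S=model('scene')
q=lambda x,y:(210+x/3-.33,150+y/3-.33)
q2=lambda x,y:(200+x/3-.33,150+y/3-.33)
print('stand top',onz(M,*q(306,365),.075),[onz(M,*q(*c),.075)[:2] for c in [(280,322),(350,335),(336,410),(264,396)]])
print('cap',onz(M,*q(300,350),.137), onz(M,*boxes_of and (309,270.6),.137))
print('well',onz(M,*q(467,405),.060), 'scene',onz(S,*q2(252,346),.060))
print('cross',onz(M,*q(411,136),.06),'sq',onz(M,*q(465,117),.06),'scene',onz(S,*q2(473,266),.06))
def tri(r1,r2):
    A=[];b=[]
    for p,d in (r1,r2):
        d=d/np.linalg.norm(d);P=np.eye(3)-np.outer(d,d);A.append(P);b.append(P@p)
    return np.linalg.solve(sum(A),sum(b))
print('tri cross',tri(ray(M,*q(411,136)),ray(S,*q2(473,266))),'well',tri(ray(M,*q(467,405)),ray(S,*q2(252,346))),'cap',tri(ray(M,*q(300,350)),ray(S,*q2(196,152))))
E
```

```text
stand top [ 0.5117 -0.2072  0.075 ] [array([ 0.5391, -0.1906]), array([ 0.5307, -0.235 ]), array([ 0.4833, -0.2262]), array([ 0.4922, -0.1809])]
cap [ 0.5137 -0.2071  0.137 ] [ 0.5061 -0.2059  0.137 ]
well [ 0.4876 -0.3089  0.06  ] scene [ 0.4874 -0.3101  0.06  ]
cross [ 0.6643 -0.2748  0.06  ] sq [ 0.6769 -0.3104  0.06  ] scene [ 0.6564 -0.2883  0.06  ]
tri cross [ 0.6666 -0.2752  0.0528] well [ 0.4878 -0.309   0.0594] cap [ 0.5134 -0.2067  0.1352]
```

View pics/top0.png

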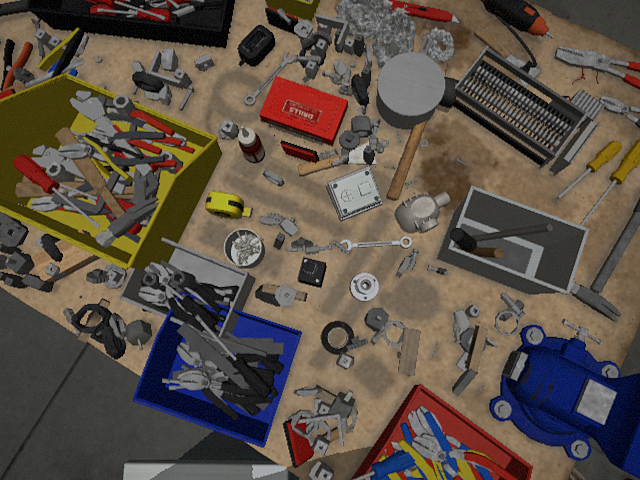

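View pics/scene0.png

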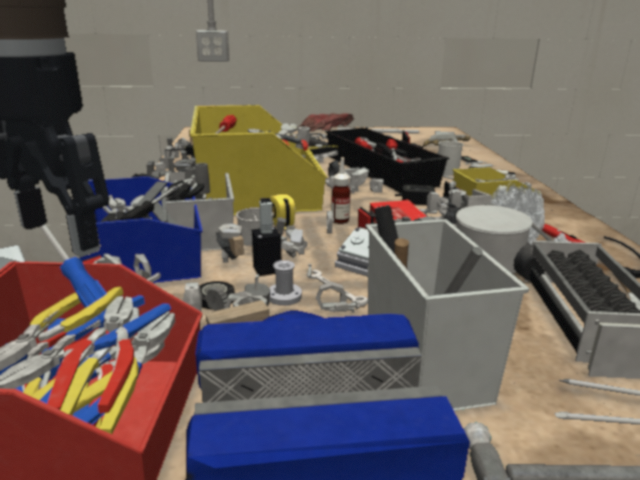

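send_rows(motion="-1 4 -0.8 0 0.12; -1 8.8 -1.8 0 0.24; -1 13.6 -2.8 0 0.36; -1 18.4 -3.8 0 0.48; -1 23.2 -4.8 0 0.49")

```text
clock: 1.1
eef_pos: [0.3595, -0.3594, 0.2315]
tool_rot: [0.996, -0.092, 0.0, 0.0]
ft_force: [0.8, 0.0, -1.0]
grip_width: 0.0858
grasp_force: 0.0
```

send_rows(motion="-1 3.5 -2.9 0 0; -1 7 -5.8 0 0; -1 10.5 -8.7 0 0; -1 14 -11.5 0 0; -1 16.1 -13.2 0 0")

```text
clock: 1.6
eef_pos: [0.543, -0.2577, 0.231]
tool_rot: [0.996, -0.09, 0.0, -0.0]
ft_force: [0.1, -2.0, 0.5]
grip_width: 0.0851
grasp_force: 0.0
```

```bash
python3 - <<'E'
from h import *
np.set_printoptions(precision=4,suppress=True)
o,im=shot('wrist','w1.png');M=model('wrist',o);print(o['eef_pos'],o['tool_rot'],o['joint_pos'])
for t,z in [('probe',.137),('well',.06),('stand',.075),('sloping_plate',.04)]:
    print(t,[(np.round(b['rect'],1),round(b['conf'],2),onz(M,*b['rect'][:2],z)) for b in boxes_of('wrist',t)[:2]])
E
```

```text
[ 0.543  -0.2577  0.231 ] [ 0.996  -0.0896  0.0004 -0.0002] [-0.4435  0.4454  0.2969  1.4217  0.0006  2.8776]
probe [(array([249.8, 288.4,  44.5,  61.3]), 0.58, array([ 0.5261, -0.2134,  0.137 ]))]
well [(array([518.1,  52.8, 153. , 105.5]), 0.74, array([ 0.6312, -0.412 ,  0.06  ])), (array([386.5, 253.3,  66.3,  69.1]), 0.71, array([ 0.5037, -0.3067,  0.06  ]))]
stand [(array([260.5, 256.1,  62.7,  81.9]), 0.59, array([ 0.5241, -0.2116,  0.075 ]))]
sloping_plate [(array([328.7,  50. , 158.4, 100.1]), 0.89, array([ 0.6576, -0.2874,  0.04  ]))]
```

View pics/w1.png

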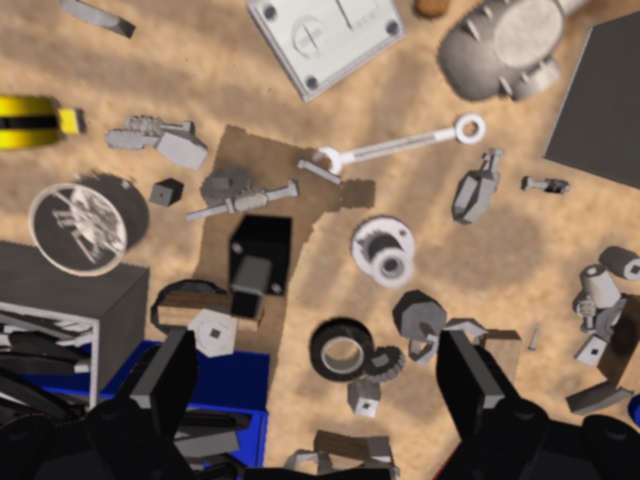

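```bash
python3 - <<'E'
import cv2,numpy as np
w=cv2.imread('pics/w1.png')
c=lambda x,y,s:cv2.resize(w[y:y+s,x:x+s],(400,400),interpolation=2)
cv2.imwrite('pics/w1c.png',np.vstack([np.hstack([c(220,210,120)[:300],c(340,200,100)[:300]]),np.hstack([c(250,0,100)[:300],c(325,0,100)[:300]])]))
E
```

```text
(no output)
```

View pics/w1c.png

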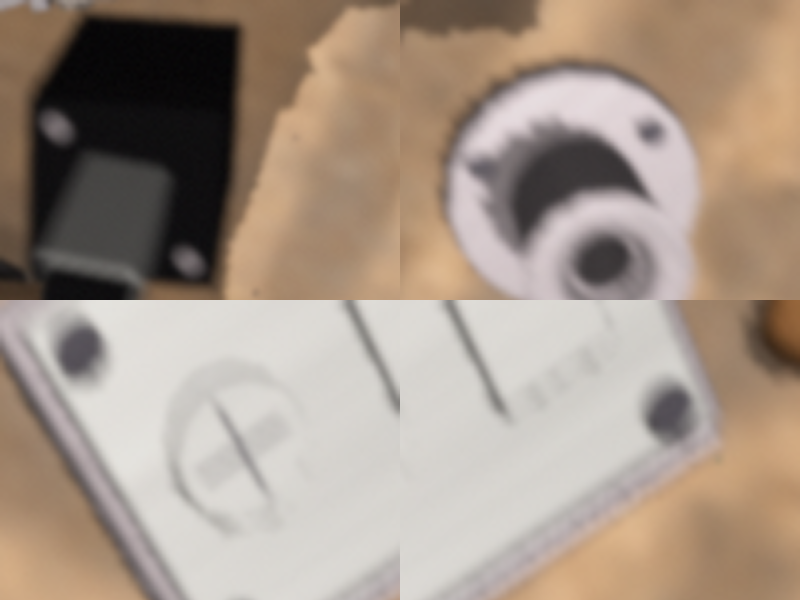

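```bash
python3 - <<'E'
from h import *
np.set_printoptions(precision=4,suppress=True)
import pickle
o=bot.get_obs();M=model('wrist',o)
print('mouth',onz(M,392,265.5,.06),'cross',onz(M,310.7,37.5,.0525))
a,b=onz(M,244.6,255.6,.075),onz(M,271.6,261.6,.075)
print('sh edge',a,b,np.degrees(np.arctan2(*(b-a)[[0,1]])),np.linalg.norm(b-a),'mid-10',(a+b)/2)
im=cv2.imread('pics/w1.png')
print(im[284:328:2,247].mean(1).round(),im[302,222:280:2].mean(1).round())
# plate edge dirs from holes: 
for h in [(269.7,12.5),(392,28),(310,82)]: print(onz(M,*h,.04))
E
```

```text
mouth [ 0.4889 -0.3118  0.06  ] cross [ 0.6626 -0.2786  0.0525]
sh edge [ 0.5233 -0.2021  0.075 ] [ 0.5149 -0.221   0.075 ] -156.08562641863443 0.020696788795935426 mid-10 [ 0.5191 -0.2116  0.075 ]
[ 70.  77.  96.  95.  61.  19.  14.  15.  13.  13.  14.  14.  14.  15.
  13.  14.  28.  68. 119. 149. 148. 138.] [ 53.  55.  56.  56.  52.  32.  15.  14.  14.  14.  14.  15.  15.  14.
  15.  15.  14.  28.  49.  71.  90.  98. 101. 104. 107. 109. 109. 108.
 105.]
[ 0.6849 -0.2535  0.04  ]
[ 0.6597 -0.3363  0.04  ]
[ 0.6353 -0.2727  0.04  ]
```

send_rows(motion="-1 4.5 0 0 0; -1 9 0 0 0; -1 13.5 0 0 0; -1 18 0 0 0; -1 18 0 0 0")

```text
clock: 2.35
eef_pos: [0.7179, -0.2942, 0.2296]
tool_rot: [0.996, -0.092, -0.0, -0.0]
ft_force: [0.0, 0.8, -0.3]
grip_width: 0.0855
grasp_force: 0.0
```

```bash
python3 -c "
from h import *
o=bot.get_obs();print(o)
print(R.from_quat(o['tool_rot']).as_matrix().round(3))"
```

```text
{'clock': 2.35, 'joint_pos': array([-3.88926822e-01,  9.40623457e-01,  1.18675595e+00,  1.81784868e+00,
       -1.35350270e-04,  2.93662996e+00]), 'joint_vel': array([ 0.03647234,  0.5624055 ,  1.1156971 ,  0.5585934 , -0.00397176,
        0.04144561]), 'tau': array([ 1.18321320e-01, -6.83616471e+01,  2.34769535e+01, -4.36315779e-01,
        2.44835706e-02, -2.10844225e-02]), 'eef_pos': array([ 0.71787454, -0.29423007,  0.22961958]), 'tool_rot': array([ 9.95772527e-01, -9.18523718e-02, -4.59606648e-04, -6.98633761e-05]), 'ft_force': array([ 0.02067622,  0.76512278, -0.27633704]), 'ft_torque': array([ 0.01636493, -0.00637458,  0.00508423]), 'grasp_force': 0.0, 'grip_width': 0.08550458220562511}
[[ 0.983 -0.183 -0.001]
 [-0.183 -0.983  0.   ]
 [-0.001 -0.    -1.   ]]
```

send_rows(motion="-1 4 0 0 0; -1 8 0 0 0; -1 8 0 0 0; -1 8 0 0 0")

```text
clock: 2.75
eef_pos: [0.7561, -0.293, 0.2113]
tool_rot: [0.996, -0.092, 0.022, 0.007]
ft_force: [-0.0, -0.6, 1.1]
grip_width: 0.0854
grasp_force: 0.0
```

```bash
python3 -c "
from h import *
o=bot.get_obs();print(o['joint_pos'],o['eef_pos'],o['joint_vel'])
print(R.from_quat(o['tool_rot']).as_matrix().round(3))"
```

```text
[-3.69629823e-01  1.00629897e+00  1.27382116e+00  1.79188227e+00
 -2.78287290e-04  2.95551090e+00] [ 0.75613104 -0.29304399  0.21132688] [-4.43295781e-04 -3.06458762e-02  2.53998887e-02  1.52755121e-02
 -4.32340699e-04 -9.39234844e-05]
[[ 0.982 -0.183  0.043]
 [-0.182 -0.983 -0.017]
 [ 0.046  0.009 -0.999]]
```

send_rows(motion="-1 -4 0 0 0; -1 -8 0 0 0; -1 -12 0 0 0; -1 -12 0 0 0")

```text
clock: 3.15
eef_pos: [0.6342, -0.2701, 0.2071]
tool_rot: [0.996, -0.092, 0.022, 0.006]
ft_force: [0.5, -0.9, 1.2]
grip_width: 0.0853
grasp_force: 0.0
```

```bash
python3 -c "
from h import *
o=bot.get_obs();print(o['joint_pos'],o['eef_pos'],o['joint_vel'])
print(R.from_quat(o['tool_rot']).as_matrix().round(3))"
```

```text
[-4.03137352e-01  6.06018361e-01  4.97266891e-01  1.41657555e+00
  1.08301914e-03  2.92255558e+00] [ 0.63421531 -0.27013315  0.20714438] [-0.06467837 -0.54763017 -0.95257607 -0.47884976  0.00745209 -0.06406632]
[[ 0.982 -0.183  0.042]
 [-0.183 -0.983 -0.017]
 [ 0.045  0.009 -0.999]]
```

send_rows(motion="-1 -4.5 -1 -1 0; -1 -9 -2.1 -2 0; -1 -13.5 -3.2 -3 0; -1 -18 -4.2 -4 0; -1 -22.5 -5.3 -5 0")

```text
clock: 3.65
eef_pos: [0.4233, -0.1766, 0.2473]
tool_rot: [0.995, -0.092, 0.025, 0.007]
ft_force: [1.2, 0.3, 1.0]
grip_width: 0.0853
grasp_force: 0.0
```

send_rows(motion="-1 -4.5 -1 -1 0; -1 -9 -2.1 -2 0; -1 -13.5 -3.2 -3 0; -1 -18 -4.2 -3 0; -1 -18 -4.2 -3 0")

```text
clock: 4.15
eef_pos: [0.25, -0.1007, 0.2674]
tool_rot: [0.995, -0.092, 0.024, 0.007]
ft_force: [1.2, -0.6, 0.4]
grip_width: 0.0856
grasp_force: 0.0
```

```bash
cat > st.py <<'E'
from h import *
np.set_printoptions(precision=4,suppress=True)
o=bot.get_obs();print(o['joint_pos'],o['eef_pos'],abs(o['joint_vel']).max(),o['clock'])
print(R.from_quat(o['tool_rot']).as_matrix().round(4))
E
python3 st.py
```

```text
[-0.3834 -0.2882 -0.4156  1.3928  0.0004  2.9416] [ 0.25   -0.1007  0.2674] 0.09165677444822548 4.15
[[ 0.9821 -0.1826  0.047 ]
 [-0.1819 -0.9831 -0.0185]
 [ 0.0495  0.0096 -0.9987]]
```

```bash
python3 - <<'E'
import numpy as np
np.set_printoptions(precision=4,suppress=True)
D=np.array([(.2409,.0046,1.3352,np.hypot(.1514,.4763),.2310),(.4454,.2969,1.4217,np.hypot(.543,.2577),.2310),(.9406,1.1868,1.8178,np.hypot(.7179,.2942),.2296),(1.0063,1.2738,1.7919,np.hypot(.7561,.2930),.2113),(.606,.4973,1.4166,np.hypot(.6342,.2701),.2071),(-.2882,-.4156,1.3928,np.hypot(.25,.1007),.2674)])
A=[];b=[]
for j2,j3,j4,r,z in D:
    t=j2-j3;p=t+j4;s,c=np.sin,np.cos
    A+=[[s(j2),s(t),c(t),c(p),1,0],[c(j2),c(t),-s(t),-s(p),0,1]];b+=[r,z]
x,res,rk,sv=np.linalg.lstsq(np.array(A),b,rcond=None);print(x,np.array(A)@x-b,sv)
L1,a,B,Dd,c1,c2=x
for j3 in(-1.09,):
  for j2 in np.arange(-1.05,1.0,.15):
    t=j2-j3
    print(j2.round(2),'j4',(np.pi/2-t).round(2),'r',(L1*np.sin(j2)+a*np.sin(t)+B*np.cos(t)+c1).round(3),'z',(L1*np.cos(j2)+a*np.cos(t)-B*np.sin(t)-Dd+c2).round(3))
E
```

```text
[0.4933 0.008  0.3913 0.4046 0.0001 0.2405] [ 0.     -0.     -0.     -0.0001  0.      0.     -0.     -0.     -0.
  0.      0.      0.    ] [4.7019 3.5492 1.0599 0.3625 0.1962 0.0392]
-1.05 j4 1.53 r -0.036 z 0.074
-0.9 j4 1.38 r -0.001 z 0.076
-0.75 j4 1.23 r 0.035 z 0.074
-0.6 j4 1.08 r 0.071 z 0.066
-0.45 j4 0.93 r 0.104 z 0.053
-0.3 j4 0.78 r 0.135 z 0.035
-0.15 j4 0.63 r 0.164 z 0.012
0.0 j4 0.48 r 0.188 z -0.014
0.15 j4 0.33 r 0.208 z -0.044
0.3 j4 0.18 r 0.224 z -0.076
0.45 j4 0.03 r 0.235 z -0.111
0.6 j4 -0.12 r 0.24 z -0.147
0.75 j4 -0.27 r 0.24 z -0.183
0.9 j4 -0.42 r 0.234 z -0.218
```

send_rows(motion="-1 4.5 0.9 0 0.05; -1 9 1.8 0 0.1; -1 13.5 2.8 0 0.159; -1 18 3.7 2 0.159; -1 22.5 4.6 4 0.159")

```text
clock: 4.65
eef_pos: [0.4719, -0.1907, 0.2391]
tool_rot: [0.985, -0.17, 0.026, 0.005]
ft_force: [-0.0, 0.5, 0.5]
grip_width: 0.0854
grasp_force: 0.0
```

```bash
cat > go.py <<'E'
import sys
from h import *
np.set_printoptions(precision=4,suppress=True)
def delta(o,P,verbose=True):
    m=R.from_quat(o['tool_rot']).as_matrix()
    return (m.T@(np.array(P)-o['eef_pos'])*100).round(2)
if __name__=='__main__':
    o=bot.get_obs();print(delta(o,[float(v) for v in sys.argv[1:4]]),o['eef_pos'],o['joint_pos'],R.from_quat(o['tool_rot']).as_matrix().round(4))
E
python3 go.py .512 -.2074 .19
```

```text
[4.07 0.21 5.13] [ 0.4719 -0.1907  0.2391] [-0.3844  0.2125 -0.0125  1.2924  0.0004  3.0998] [[ 0.9406 -0.3359  0.0496]
 [-0.3354 -0.9419 -0.0196]
 [ 0.0533  0.0018 -0.9986]]
```

send_rows(motion="-1 2 0.1 2.6 0; -1 3.7 0.2 4.9 0; -1 3.7 0.2 4.9 0")

```text
clock: 4.95
eef_pos: [0.5055, -0.2047, 0.1873]
tool_rot: [0.985, -0.17, 0.021, 0.004]
ft_force: [-0.3, 0.7, -1.2]
grip_width: 0.0852
grasp_force: 0.0
```

```bash
python3 - <<'E'
from h import *
o,im=shot('wrist','w2.png');M=model('wrist',o);print(o['eef_pos'])
P=np.array([.511,-.207,.137]);print('cap',proj(M,P),'mouth',proj(M,[.488,-.31,.06]))
for t in ['probe','well']: print(t,[(np.round(b['rect'],1),round(b['conf'],2)) for b in boxes_of('wrist',t)[:2]])
cv2.imwrite('pics/w2c.png',cv2.cvtColor(cv2.resize(im[240:480,160:480],(800,600),interpolation=2),4))
E
```

```text
[ 0.50554634 -0.20473358  0.18728033]
cap [316.42718846 273.6302536 ] mouth [475.74452161 214.10998052]
probe [(array([316.1, 254.4,  38.1,  67.1]), 0.85)]
well [(array([459.1, 199.9,  90.8,  74.9]), 0.58)]
```

View pics/w2c.png

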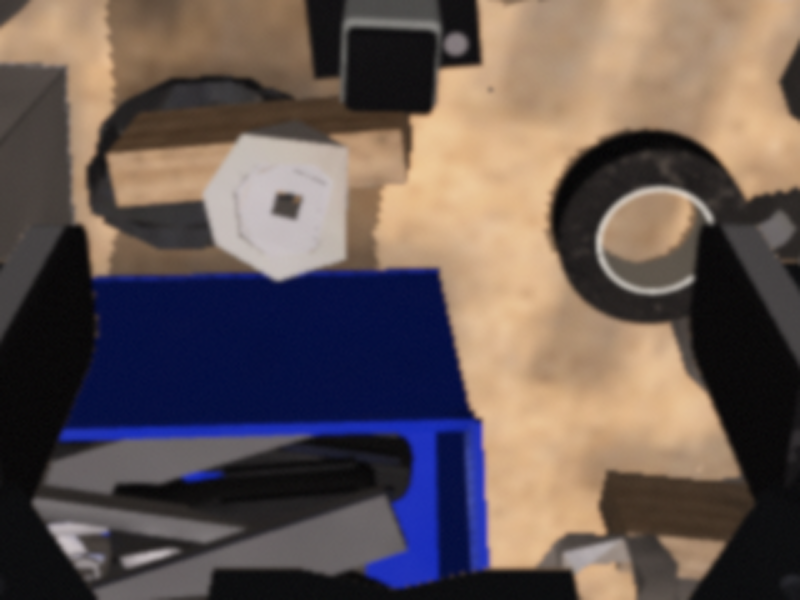

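```bash
python3 go.py .514 -.208 .086
```

```text
[ 0.41  0.05 10.58] [ 0.5055 -0.2043  0.1914] [-0.3844  0.3111 -0.0061  1.2047  0.0007  3.0991] [[ 0.941  -0.3353  0.0456]
 [-0.3349 -0.9421 -0.0177]
 [ 0.0489  0.0014 -0.9988]]
```

send_rows(motion="-1 0.4 0 3.5 0; -1 0.4 0.05 7 0; -1 0.4 0.05 9.5 0; -1 0.4 0.05 10.5 0; -1 0.4 0.05 10.5 0")

```text
clock: 5.6
eef_pos: [0.5131, -0.2073, 0.0855]
tool_rot: [0.985, -0.17, 0.023, 0.005]
ft_force: [-0.1, 1.0, -0.2]
grip_width: 0.0853
grasp_force: 0.0
```

```bash
python3 go.py .514 -.208 .086
```

```text
[ 0.11  0.04 -0.05] [ 0.5131 -0.2073  0.0855] [-0.3843  0.4157 -0.1469  0.9615  0.0008  3.0987] [[ 0.9413 -0.3348  0.0435]
 [-0.3344 -0.9423 -0.0168]
 [ 0.0466  0.0012 -0.9989]]
```

Close the gripper.

send_rows(motion="1 0 0 0 0; 1 0 0 0 0; 1 0 0 0 0; 1 0 0 0 0; 1 0 0 0 0")

```text
clock: 6.1
eef_pos: [0.5142, -0.2075, 0.0858]
tool_rot: [0.985, -0.17, 0.024, 0.005]
ft_force: [-1.7, 0.5, 3.0]
grip_width: 0.0195
grasp_force: 58.4
```

send_rows(motion="1 0 0 0 0; 1 0 0 0 0; 1 0 0 0 0; 1 0 0 0 0")

```text
clock: 6.5
eef_pos: [0.5142, -0.2075, 0.0858]
tool_rot: [0.985, -0.17, 0.024, 0.005]
ft_force: [-1.6, 0.6, 5.4]
grip_width: 0.0192
grasp_force: 58.6
```

```bash
python3 go.py .514 -.208 .086
```

```text
[ 0.    0.05 -0.02] [ 0.5142 -0.2075  0.0858] [-0.3841  0.4163 -0.1454  0.961   0.0008  3.0987] [[ 0.9413 -0.3346  0.0449]
 [-0.3342 -0.9423 -0.0173]
 [ 0.0481  0.0013 -0.9988]]
```

send_rows(motion="1 0.1 0 -2 0; 1 0.2 0 -4.5 0; 1 0.35 0 -7 0; 1 0.4 0 -8.2 0; 1 0.4 0 -8.2 0")

```text
clock: 7.0
eef_pos: [0.5149, -0.2078, 0.1685]
tool_rot: [0.985, -0.17, 0.025, 0.005]
ft_force: [0.8, -0.1, -2.1]
grip_width: 0.0192
grasp_force: 59.4
```

```bash
python3 - <<'E'
from h import *
np.set_printoptions(precision=4,suppress=True)
o,im=shot('wrist','w3.png');M=model('wrist',o);print(o)
a=np.array([-.0481,-.0013,.9988])
m=R.from_quat(o['tool_rot']).as_matrix();T=o['eef_pos']
# shoulder in tool: at grasp
g=np.array([[.9413,-.3346,.0449],[-.3342,-.9423,-.0173],[.0481,.0013,-.9988]])
s=g.T@(np.array([.513,-.2075,.075])-np.array([.5142,-.2075,.0858]));print('s_tool',s)
tip=T+m@(s+.06*a);print('tip',tip,proj(M,tip),'shoulder',proj(M,T+m@s),'mouth',proj(M,[.488,-.31,.06]))
o2,i2=shot('scene');S=model('scene');print('scene tip',proj(S,tip),'mouth',proj(S,[.488,-.31,.06]))
u,v=proj(S,tip).astype(int)
A=cv2.resize(im[150:390,240:540],(500,400),interpolation=2);B=cv2.resize(i2[v-70:v+80,u-50:u+62],(300,400),interpolation=2)
print(u-50,v-70)
cv2.imwrite('pics/w3c.png',cv2.cvtColor(np.hstack([A,B]),4))
E
```

```text
{'clock': 7.0, 'joint_pos': array([-0.3839,  0.3443, -0.0206,  1.1559,  0.0007,  3.0989]), 'joint_vel': array([ 0.001 ,  0.0255, -0.0501, -0.0259,  0.0007, -0.0011]), 'tau': array([  0.0034, -42.8256,  25.4078,   0.0069,   0.003 ,   0.0001]), 'eef_pos': array([ 0.5149, -0.2078,  0.1685]), 'tool_rot': array([ 0.9852, -0.1697,  0.0245,  0.005 ]), 'ft_force': array([ 0.7574, -0.0601, -2.1094]), 'ft_torque': array([ 0.0179,  0.0025, -0.0306]), 'grasp_force': 59.35923099517822, 'grip_width': 0.01915815215916619}
s_tool [-0.0016  0.0004  0.0107]
tip [ 0.5139 -0.2078  0.0977] [316.6315 273.0376] shoulder [316.6222 324.07  ] mouth [485.2657 237.4103]
scene tip [266.3645 220.5952] mouth [283.9546 264.8891]
216 150
```

View pics/w3c.png

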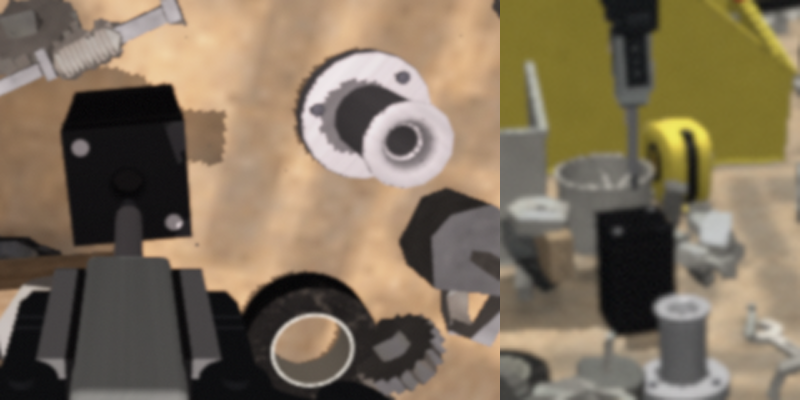

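```bash
cat > tip.py <<'E'
import sys
from go import *
a=np.array([-.0481,-.0013,.9988]);a/=np.linalg.norm(a);s=np.array([-.0016,.0004,.0107]);TT=s+.06*a
def tipnow(o): return o['eef_pos']+R.from_quat(o['tool_rot']).as_matrix()@TT
if __name__=='__main__':
    o=bot.get_obs();m=R.from_quat(o['tool_rot']).as_matrix();P=np.array([float(v) for v in sys.argv[1:4]])
    print('delta',(m.T@(P-tipnow(o))*100).round(2),'tip',tipnow(o),'axis',m@a,'F',o['ft_force'],o['clock'],o['joint_pos'])
E
python3 tip.py .489 -.3105 .076
```

```text
delta [ 1.22 10.51  1.98] tip [ 0.5119 -0.207   0.0951] axis [-0.0028  0.0011 -1.    ] F [-0.4494  0.3938 -1.4303] 7.1 [-0.3839  0.3464 -0.0243  1.1551  0.0007  3.0989]
```

send_rows(motion="1 0.4 3 0 0; 1 0.8 7 0 0; 1 1.2 9.5 0 0; 1 1.2 10.5 1 0; 1 1.2 10.5 1 0")

```text
clock: 7.6
eef_pos: [0.4882, -0.3104, 0.1542]
tool_rot: [0.985, -0.171, 0.02, 0.003]
ft_force: [-0.4, 0.2, -2.1]
grip_width: 0.0195
grasp_force: 59.4
```

```bash
python3 - <<'E'
from tip import *
o,im=shot('wrist','w4.png');M=model('wrist',o);t=tipnow(o)
print(t,proj(M,t),'mouth',proj(M,[.489,-.3105,.06]),o['ft_force'])
cv2.imwrite('pics/w4c.png',cv2.cvtColor(cv2.resize(im[200:350,230:430],(800,600),interpolation=2),4))
E
python3 tip.py .489 -.3105 .076
```

```text
[ 0.4866 -0.3101  0.0835] [316.6466 272.9922] mouth [315.9343 255.3362] [-0.3586  0.2015 -2.0968]
delta [0.17 0.07 0.84] tip [ 0.4873 -0.3092  0.0843] axis [-0.0055  0.004  -1.    ] F [ 0.5389  0.0268 -1.6002] 7.65 [-0.5696  0.4053  0.0343  1.1594  0.01    2.9143]
```

View pics/w4c.png

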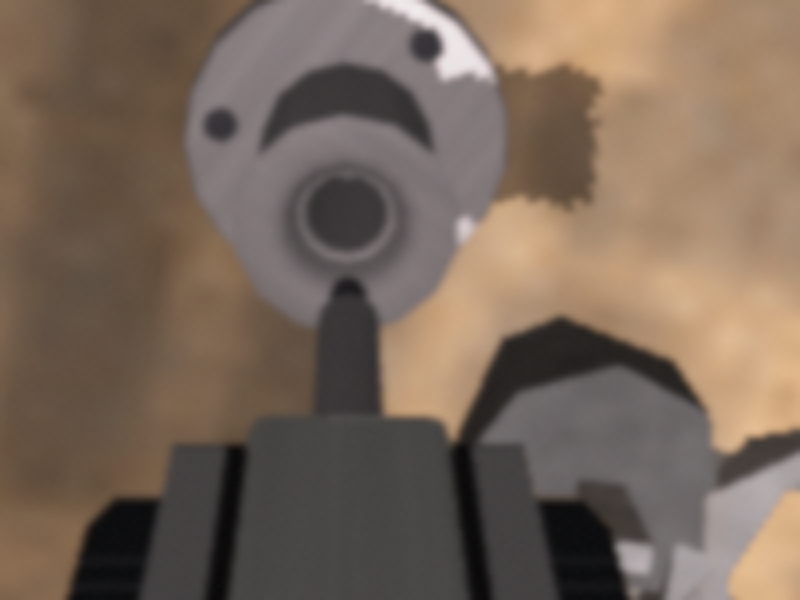

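send_rows(motion="1 0.2 0.09 0 0; 1 0.17 0.09 0.8 0; 1 0.12 0.09 1.8 0; 1 0.07 0.09 2.8 0; 1 0.03 0.09 3.6 0")

```text
clock: 8.15
eef_pos: [0.4916, -0.3112, 0.1204]
tool_rot: [0.985, -0.169, 0.022, 0.004]
ft_force: [-0.1, -0.1, -1.4]
grip_width: 0.0192
grasp_force: 59.4
```

```bash
python3 tip.py .4893 -.3108 .007; python3 tip.py .4893 -.3108 .007
```

```text
delta [-0.3  -0.    4.25] tip [ 0.4903 -0.3112  0.0496] axis [-0.0025  0.0013 -1.    ] F [-0.1044 -0.074  -1.4436] 8.15 [-0.5693  0.4354 -0.0149  1.0763  0.0094  2.913 ]
delta [-0.3  -0.    4.25] tip [ 0.4903 -0.3112  0.0496] axis [-0.0025  0.0013 -1.    ] F [-0.1044 -0.074  -1.4436] 8.15 [-0.5693  0.4354 -0.0149  1.0763  0.0094  2.913 ]
```

send_rows(motion="1 -0.15 0 0.8 0; 1 -0.2 0 1.7 0; 1 -0.24 0 2.6 0; 1 -0.28 0 3.3 0; 1 -0.28 0 3.3 0")

```text
clock: 8.65
eef_pos: [0.49, -0.3112, 0.0872]
tool_rot: [0.985, -0.17, 0.022, 0.004]
ft_force: [-0.4, 0.4, -1.2]
grip_width: 0.0195
grasp_force: 59.4
```

```bash
python3 tip.py .4893 -.3108 .007
```

```text
delta [ 0.02 -0.05  0.95] tip [ 0.4886 -0.3111  0.0165] axis [-0.0034  0.0018 -1.    ] F [-0.4273  0.3784 -1.2155] 8.65 [-0.5707  0.4638 -0.0637  0.9999  0.0094  2.9124]
```

send_rows(motion="1 0 0 0.2 0; 1 -0.02 0 0.5 0; 1 -0.03 0 0.7 0; 1 -0.04 0 0.9 0; 1 -0.04 0 0.9 0")

```text
clock: 9.15
eef_pos: [0.4909, -0.3117, 0.0797]
tool_rot: [0.985, -0.17, 0.023, 0.005]
ft_force: [-1.1, 0.8, -0.6]
grip_width: 0.0192
grasp_force: 59.5
```

```bash
python3 tip.py .4893 -.3108 .007
```

```text
delta [-0.08 -0.07  0.19] tip [ 0.4897 -0.3117  0.009 ] axis [-0.001   0.0003 -1.    ] F [-1.0693  0.781  -0.642 ] 9.15 [-0.5706  0.4713 -0.0736  0.9798  0.0094  2.9124]
```

send_rows(motion="1 0 0 0.1 0; 1 -0.05 0 0.18 0; 1 -0.05 0 0.18 0; 1 -0.05 0 0.18 0; 1 -0.05 0 0.18 0")

```text
clock: 9.65
eef_pos: [0.4908, -0.3117, 0.0781]
tool_rot: [0.985, -0.17, 0.023, 0.005]
ft_force: [0.1, -0.7, 0.4]
grip_width: 0.0193
grasp_force: 59.6
```

```bash
python3 - <<'E'
from tip import *
F=[]
for i in range(6):
    vision.camera('top');o=bot.get_obs();F.append(o['ft_force']);print(tipnow(o).round(4),o['ft_force'].round(2),o['clock'])
print(np.mean(F,0))
E
```

```text
[ 0.4896 -0.3117  0.0073] [-0.59 -0.24  1.23] 9.7
[ 0.4896 -0.3117  0.0073] [0.44 0.36 0.83] 9.75
[ 0.4896 -0.3117  0.0073] [0.11 0.04 1.03] 9.8
[ 0.4895 -0.3117  0.0073] [-0.09  0.5   0.33] 9.85
[ 0.4895 -0.3117  0.0073] [ 0.33 -1.22  0.96] 9.9
[ 0.4895 -0.3117  0.0073] [0.47 0.59 1.06] 9.95
[0.1108 0.0044 0.9058]
```

send_rows(motion="1 0 0 0 0; 1 0 0 0 0; 1 0 0 0 0; 1 0 0 0 0; 1 0 0 0 0")

```text
clock: 10.45
eef_pos: [0.4906, -0.3116, 0.078]
tool_rot: [0.985, -0.17, 0.023, 0.005]
ft_force: [1.1, -0.7, 1.1]
grip_width: 0.0191
grasp_force: 59.6
```

send_rows(motion="1 0 0 0 0; 1 0 0 0 0; 1 0 0 0 0; 1 0 0 0 0; 1 0 0 0 0")

```text
clock: 10.95
eef_pos: [0.4906, -0.3116, 0.078]
tool_rot: [0.985, -0.17, 0.023, 0.005]
ft_force: [1.1, -1.0, 0.9]
grip_width: 0.0197
grasp_force: 59.6
```

```bash
python3 tip.py .4893 -.3108 .08; cat > air.py <<'E'
E
python3 - <<'E'
# IK check + tilt simulation: where does vertical->ratchet happen
import numpy as np
L1,a,B,D,c2=.4933,.008,.3913,.4046,.2405
for p in (1.57,1.4,1.22):
  for j2 in (1.0,.8,.6,.4,.2):
    j3=1.27;t=j2-j3;j4=p-t
    print(p,j2,'j4',round(j4,2),'r',round(L1*np.sin(j2)+a*np.sin(t)+B*np.cos(t)+D*np.cos(p),3),'z',round(L1*np.cos(j2)+a*np.cos(t)-B*np.sin(t)-D*np.sin(p)+c2,3))
E
```

```text
delta [ 0.31 -0.06 -7.27] tip [ 0.4893 -0.3116  0.0072] axis [-0.001   0.0003 -1.    ] F [ 1.0623 -1.0073  0.8995] 10.95 [-0.5708  0.4725 -0.0769  0.9753  0.0094  2.9122]
1.57 1.0 j4 1.84 r 0.79 z 0.215
1.57 0.8 j4 2.04 r 0.699 z 0.364
1.57 0.6 j4 2.24 r 0.581 z 0.492
1.57 0.4 j4 2.44 r 0.439 z 0.595
1.57 0.2 j4 2.64 r 0.279 z 0.666
1.4 1.0 j4 1.67 r 0.859 z 0.22
1.4 0.8 j4 1.87 r 0.768 z 0.37
1.4 0.6 j4 2.07 r 0.649 z 0.498
1.4 0.4 j4 2.27 r 0.507 z 0.6
1.4 0.2 j4 2.47 r 0.348 z 0.672
1.22 1.0 j4 1.49 r 0.929 z 0.239
1.22 0.8 j4 1.69 r 0.838 z 0.389
1.22 0.6 j4 1.89 r 0.719 z 0.517
1.22 0.4 j4 2.09 r 0.577 z 0.619
1.22 0.2 j4 2.29 r 0.418 z 0.691
```

send_rows(motion="1 0.08 0 -1.5 0; 1 0.2 0 -4 0; 1 0.35 0 -7 0; 1 0.45 0 -9.5 0; 1 0.45 0 -13 0")

```text
clock: 11.45
eef_pos: [0.4873, -0.3098, 0.2067]
tool_rot: [0.985, -0.17, 0.02, 0.004]
ft_force: [0.9, -0.8, -1.8]
grip_width: 0.0193
grasp_force: 59.4
```

send_rows(motion="1 0 0 -5 -0.14; 1 0 0 -9.5 -0.28; 1 0 0 -14 -0.42; 1 0 -2 -18 -0.56; 1 0 -5 -21 -0.7")

```text
clock: 11.95
eef_pos: [0.4957, -0.2607, 0.4198]
tool_rot: [0.983, 0.18, 0.02, 0.013]
ft_force: [0.5, 0.2, -0.6]
grip_width: 0.0195
grasp_force: 59.5
```

```bash
python3 go.py .53 .24 .48; python3 tip.py 0 0 0
```

```text
[ 21.14 -45.42  -6.75] [ 0.4957 -0.2607  0.4198] [-0.4869  0.348   0.6385  1.814   0.0049  2.2934] [[ 0.9346  0.3529  0.0441]
 [ 0.3539 -0.9351 -0.0178]
 [ 0.035   0.0322 -0.9989]]
delta [-38.12 -43.25  32.22] tip [ 0.4947 -0.2638  0.3491] axis [-0.0014 -0.0335 -0.9994] F [ 0.5226  0.2255 -0.5789] 11.95 [-0.4869  0.348   0.6385  1.814   0.0049  2.2934]
```

send_rows(motion="1 2 -4.3 -0.6 -0.1; 1 4 -8.6 -1.2 -0.2; 1 6 -12.9 -1.8 -0.3; 1 8 -17.2 -2.4 -0.4; 1 10 -21.5 -3 -0.45")

```text
clock: 12.45
eef_pos: [0.5126, -0.0215, 0.444]
tool_rot: [0.919, 0.395, 0.016, 0.016]
ft_force: [0.4, -0.2, -1.2]
grip_width: 0.0193
grasp_force: 59.5
```

```bash
python3 go.py .53 .24 .48
```

```text
[ 20.22 -16.58  -3.97] [ 0.5126 -0.0215  0.444 ] [-0.0328  0.2608  0.582   1.8501 -0.0155  2.2971] [[ 0.6882  0.7244  0.0413]
 [ 0.7253 -0.6882 -0.0168]
 [ 0.0162  0.0415 -0.999 ]]
```

send_rows(motion="1 4 -3.3 -0.8 0; 1 8 -6.6 -1.6 0; 1 12 -9.9 -2.4 0; 1 16 -13.2 -3.2 0; 1 20 -16.4 -4 0")

```text
clock: 12.95
eef_pos: [0.5294, 0.2254, 0.4791]
tool_rot: [0.919, 0.393, 0.016, 0.016]
ft_force: [1.6, 0.1, -0.5]
grip_width: 0.0193
grasp_force: 59.5
```

```bash
cat > til.py <<'E'
from tip import *
# plate normal: yaw .33, slope .35
o=bot.get_obs();m=R.from_quat(o['tool_rot']).as_matrix()
y=.33;want=np.array([np.sin(.35)*np.cos(y),np.sin(.35)*np.sin(y),-np.cos(.35)])
ax=m@a;j=o['joint_pos']
print('axis',ax,'want',want,'need',(want-ax)[:2],'az',np.arctan2(*(want-ax)[[1,0]]),o['eef_pos'],j,o['clock'])
az=np.arctan2(o['eef_pos'][1],o['eef_pos'][0])
for nm,d in (('out',[np.cos(az),np.sin(az),0]),('up',[0,0,1]),('left',[-np.sin(az),np.cos(az),0])): print(nm,m.T@np.array(d))
E
python3 til.py
```

```text
axis [ 0.0079 -0.0517 -0.9986] want [ 0.3244  0.1111 -0.9394] need [0.3165 0.1628] az 0.4751687030129531 [0.5294 0.2254 0.4791] [ 0.4201  0.4853  1.0207  2.0751 -0.0334  2.7523] 12.95
out [0.9183 0.3946 0.0317]
up [ 0.0162  0.0428 -0.999 ]
left [ 0.3956 -0.9178 -0.0329]
```

send_rows(motion="1 3.1 0.6 -2.9 0; 1 6.2 1.2 -5.8 0; 1 9.3 1.8 -8.8 0; 1 12.4 2.5 -11.7 0; 1 12.4 2.5 -11.7 0")

```text
clock: 13.45
eef_pos: [0.5631, 0.261, 0.489]
tool_rot: [0.918, 0.393, 0.043, 0.016]
ft_force: [-0.2, 0.2, -1.3]
grip_width: 0.0191
grasp_force: 59.6
```

```bash
python3 til.py
```

```text
axis [ 0.0574 -0.0285 -0.9979] want [ 0.3244  0.1111 -0.9394] need [0.267  0.1396] az 0.48169270776166534 [0.5631 0.261  0.489 ] [ 0.4511  0.6104  1.2738  2.1493 -0.035   2.7821] 13.45
out [0.9276 0.3638 0.0853]
up [ 0.0671  0.0625 -0.9958]
left [ 0.3675 -0.9294 -0.0335]
```

send_rows(motion="1 4.5 1.8 0.4 0; 1 9 3.5 0.8 0; 1 13.5 5.2 1.2 0; 1 18 7 1.7 0; 1 18 7 1.7 0")

```text
clock: 13.95
eef_pos: [0.5688, 0.2653, 0.4715]
tool_rot: [0.919, 0.393, 0.029, 0.017]
ft_force: [-0.8, 0.3, -1.7]
grip_width: 0.0196
grasp_force: 59.6
```

```bash
python3 til.py
```

```text
axis [ 0.0332 -0.0415 -0.9986] want [ 0.3244  0.1111 -0.9394] need [0.2912 0.1526] az 0.48264717225695836 [0.5688 0.2653 0.4715] [ 0.454   0.6388  1.2744  2.149  -0.0363  2.7857] 13.95
out [0.9303 0.3623 0.0578]
up [ 0.041   0.054  -0.9977]
left [ 0.3646 -0.9305 -0.0353]
```

send_rows(motion="1 0.2 0.2 -4.5 0; 1 0.4 0.5 -9 0; 1 0.6 0.7 -13.5 0; 1 0.8 1 -18 0; 1 0.8 1 -18 0")

```text
clock: 14.45
eef_pos: [0.553, 0.2545, 0.5179]
tool_rot: [0.917, 0.393, 0.067, 0.015]
ft_force: [0.9, -0.2, -1.0]
grip_width: 0.0193
grasp_force: 59.6
```

```bash
python3 til.py
```

```text
axis [ 0.101  -0.0092 -0.9948] want [ 0.3244  0.1111 -0.9394] need [0.2234 0.1203] az 0.4939968086785024 [0.553  0.2545 0.5179] [ 0.4495  0.564   1.2748  2.1489 -0.0363  2.7783] 14.45
out [0.9216 0.3646 0.1328]
up [ 0.1109  0.0807 -0.9906]
left [ 0.3719 -0.9276 -0.0339]
```

send_rows(motion="1 1.9 -3.3 -3 0; 1 2.4 -2.9 -8 0; 1 2.9 -2.6 -12.5 0; 1 3.4 -2.3 -17 0; 1 3.7 -2.1 -20 0")

```text
clock: 14.95
eef_pos: [0.5202, 0.2763, 0.5577]
tool_rot: [0.914, 0.392, 0.101, 0.012]
ft_force: [0.1, 0.3, -1.7]
grip_width: 0.0195
grasp_force: 59.6
```

```bash
python3 til.py
```

```text
axis [ 0.1606  0.0235 -0.9867] want [ 0.3244  0.1111 -0.9394] need [0.1638 0.0876] az 0.49138393576473444 [0.5202 0.2763 0.5577] [ 0.5115  0.4976  1.2746  2.1489 -0.0451  2.8375] 14.95
out [0.9308 0.3071 0.1983]
up [ 0.1752  0.1013 -0.9793]
left [ 0.3208 -0.9463 -0.0405]
```

send_rows(motion="1 1.9 -2.4 -4 0; 1 2.7 -1.9 -8.9 0; 1 3.4 -1.4 -13 0; 1 4 -1 -17 0; 1 4.5 -0.8 -20 0")

```text
clock: 15.45
eef_pos: [0.49, 0.287, 0.5942]
tool_rot: [0.91, 0.392, 0.133, 0.008]
ft_force: [0.3, -0.5, -1.2]
grip_width: 0.0194
grasp_force: 59.6
```

```bash
python3 til.py; python3 - <<'E'
from h import *
M=model('top');q=lambda x,y:(210+x/3-.33,150+y/3-.33)
f=lambda a,b,za,zb:(lambda d:print(np.arctan2(-d[0],d[1]),np.arctan2(d[1],d[0]),d))((onz(M,*q(*b),zb)-onz(M,*q(*a),za))[:2])
f((498,145),(405,183),.035,.035);f((470,69),(375,107),.055,.055);f((405,183),(375,107),.035,.055);f((498,145),(470,69),.035,.055);f((518,155),(397,210),.025,.025)
E
```

```text
axis [ 0.2153  0.0569 -0.9749] want [ 0.3244  0.1111 -0.9394] need [0.1091 0.0543] az 0.46136020989961585 [0.49   0.287  0.5942] [ 0.5592  0.4344  1.2741  2.1488 -0.055   2.881 ] 15.45
out [0.9291 0.2633 0.2598]
up [ 0.2363  0.1179 -0.9645]
left [ 0.2846 -0.9575 -0.0473]
0.3898220767439226 1.9606184035388192 [-0.02575072  0.06267717]
0.3843144295829975 1.955110756377894 [-0.02560786  0.06331933]
-1.1750874550752217 0.3957088717196749 [0.04722054 0.01972611]
-1.1856679383198623 0.3851283884750343 [0.04707768 0.01908395]
0.4286218816574005 1.9994182084522971 [-0.03758055  0.08224141]
```

send_rows(motion="1 2.2 -3 -4 0; 1 3 -2.5 -8.9 0; 1 3.8 -2 -13 0; 1 4.8 -1.5 -17 0; 1 5.5 -1.1 -20 0")

```text
clock: 15.95
eef_pos: [0.4559, 0.2999, 0.6281]
tool_rot: [0.906, 0.391, 0.164, 0.001]
ft_force: [0.5, -0.4, -1.0]
grip_width: 0.0195
grasp_force: 59.6
```

```bash
sed -i 's/y=.33/y=.38/' til.py; python3 til.py
```

```text
axis [ 0.2661  0.0923 -0.9595] want [ 0.3184  0.1272 -0.9394] need [0.0523 0.0349] az 0.5883320059203659 [0.4559 0.2999 0.6281] [ 0.6217  0.3741  1.2742  2.1489 -0.0716  2.9368] 15.95
out [0.9246 0.2095 0.3182]
up [ 0.296   0.1308 -0.9462]
left [ 0.2398 -0.969  -0.0589]
```

send_rows(motion="1 1.2 1.5 -4 0; 1 2.7 2 -8.9 0; 1 4 2.4 -13 0; 1 5.3 2.9 -17 0; 1 6.2 3.3 -20 0")

```text
clock: 16.45
eef_pos: [0.441, 0.2776, 0.6606]
tool_rot: [0.9, 0.39, 0.193, -0.004]
ft_force: [-0.8, 1.2, -1.6]
grip_width: 0.0194
grasp_force: 59.6
```

send_rows(motion="1 0 0 0 0")

```text
clock: 16.55
eef_pos: [0.4412, 0.2778, 0.6601]
tool_rot: [0.9, 0.39, 0.192, -0.004]
ft_force: [-0.6, 0.1, -1.2]
grip_width: 0.019
grasp_force: 59.6
```

```bash
python3 til.py
```

```text
axis [ 0.3126  0.1237 -0.9418] want [ 0.3184  0.1272 -0.9394] need [0.0059 0.0035] az 0.5312291640121386 [0.4412 0.2778 0.6601] [ 0.5996  0.3141  1.2746  2.149  -0.0646  2.911 ] 16.55
out [0.8995 0.225  0.3744]
up [ 0.3495  0.1436 -0.9259]
left [ 0.2621 -0.9637 -0.0505]
```

```bash
python3 tip.py .625 -.275 .20
```

```text
delta [-42.97  44.75  33.19] tip [0.4629 0.2855 0.5932] axis [ 0.3126  0.1237 -0.9418] F [-0.6143  0.1066 -1.1788] 16.55 [ 0.5996  0.3141  1.2746  2.149  -0.0646  2.911 ]
```

send_rows(motion="1 -2.8 2.9 2.2 0; 1 -5.7 5.9 4.4 0; 1 -8.6 8.9 6.6 0; 1 -11.4 11.9 8.8 0; 1 -14.3 14.9 11 0")

```text
clock: 17.05
eef_pos: [0.494, 0.0933, 0.5299]
tool_rot: [0.9, 0.39, 0.192, -0.004]
ft_force: [1.4, 0.1, -0.7]
grip_width: 0.0196
grasp_force: 59.7
```

send_rows(motion="1 -2.8 2.9 2.2 0; 1 -5.7 5.9 4.4 0; 1 -8.6 8.9 6.6 0; 1 -11.4 11.9 8.8 0; 1 -14.3 14.9 11 0")

```text
clock: 17.55
eef_pos: [0.5479, -0.0937, 0.3995]
tool_rot: [0.901, 0.39, 0.192, -0.004]
ft_force: [1.0, -0.4, -0.9]
grip_width: 0.0196
grasp_force: 59.7
```

```bash
python3 tip.py .625 -.275 .20
```

```text
delta [-14.41  15.17  11.22] tip [ 0.5695 -0.086   0.3326] axis [ 0.3111  0.1236 -0.9423] F [ 1.0395 -0.4335 -0.928 ] 17.55 [-0.308   0.0972  0.1948  1.3761  0.2558  2.0541]
```

send_rows(motion="1 -2.8 2.9 2.2 0; 1 -5.7 5.9 4.4 0; 1 -8.6 8.9 6.6 0; 1 -11.4 11.9 8.8 0; 1 -14.3 15 11 0")

```text
clock: 18.05
eef_pos: [0.6023, -0.2808, 0.2688]
tool_rot: [0.901, 0.39, 0.192, -0.004]
ft_force: [1.4, 0.2, -0.5]
grip_width: 0.0192
grasp_force: 59.7
```

```bash
python3 tip.py .643 -.2855 .115; python3 til.py
```

```text
delta [-2.71  0.98  8.5 ] tip [ 0.6239 -0.2731  0.2018] axis [ 0.3106  0.1242 -0.9424] F [ 1.4122  0.1689 -0.536 ] 18.05 [-0.5826  0.3893  0.246   1.216   0.325   1.7763]
axis [ 0.3106  0.1242 -0.9424] want [ 0.3184  0.1272 -0.9394] need [0.0078 0.003 ] az 0.3638239452778402 [ 0.6023 -0.2808  0.2688] [-0.5826  0.3893  0.246   1.216   0.325   1.7763] 18.05
out [0.2677 0.9322 0.2434]
up [ 0.3485  0.1418 -0.9265]
left [ 0.8983 -0.3329  0.2869]
```

send_rows(motion="1 -0.9 0.3 2.8 0; 1 -1.8 0.6 5.6 0; 1 -2.7 1 8.4 0; 1 -2.7 1 8.4 0; 1 -2.7 1 8.4 0")

```text
clock: 18.55
eef_pos: [0.6209, -0.2917, 0.1842]
tool_rot: [0.901, 0.39, 0.191, -0.005]
ft_force: [-0.4, -0.4, -0.7]
grip_width: 0.0194
grasp_force: 59.7
```

```bash
python3 - <<'E'
from tip import *
o,im=shot('wrist','w5.png');M=model('wrist',o);t=tipnow(o)
mk=[.665,-.277,.0528]
print(t,proj(M,t),'mark',proj(M,mk))
print([(np.round(b['rect'],1),round(b['conf'],2)) for b in boxes_of('wrist','sloping_plate')[:2]])
i2=vision.camera('scene');S=model('scene');print('scene tip',proj(S,t),proj(S,mk))
u,v=proj(M,mk).astype(int);y0=max(0,min(v-110,240));x0=u-160
print(x0,y0)
cv2.imwrite('pics/w5c.png',cv2.cvtColor(cv2.resize(im[y0:y0+240,x0:x0+320],(800,600),interpolation=2),4))
cv2.imwrite('pics/s5.png',cv2.cvtColor(i2,4))
E
```

```text
[ 0.6424 -0.2839  0.1172] [317.2641 271.2878] mark [320.1935 238.2244]
[(array([342.6, 240.8, 150.9, 137.7]), 0.88), (array([154.3, 457.6,  20.3,  20.5]), 0.38)]
scene tip [351.0271 209.4596] [356.9829 238.8767]
160 128
```

View pics/w5c.png

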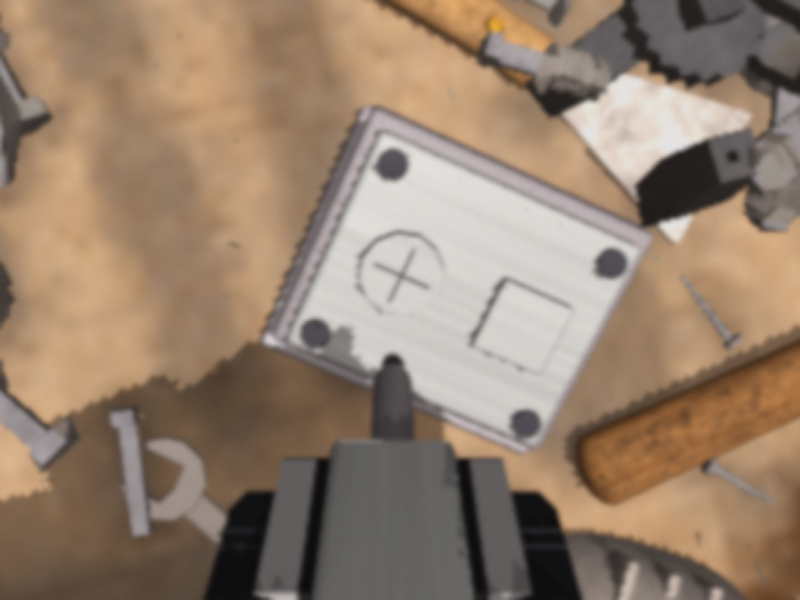

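```bash
cat > fit.py <<'E'
from tip import *
from scipy.optimize import least_squares
o=bot.get_obs();M=model('wrist',o)
q=np.array([(392,164),(611,263),(525,424),(315,333),(402,274),(522,325)])/2.5+[160,128]
def f(p,full=False):
    x,y,z,yaw,hx,hy,sl=p
    Rm=R.from_euler('ZY',[yaw,-sl]).as_matrix()
    L=np.array([[hx,hy,-.005],[hx,-hy,-.005],[-hx,-hy,-.005],[-hx,hy,-.005],[0,.019,0],[0,-.019,0]])-[0,.019,0]
    P=np.array([x,y,z])+L@Rm.T
    if full: return P,Rm
    r=np.concatenate([(proj(M,P[i])-q[i]) for i in range(6)])
    return np.append(r,[(sl-.35)/.01 ,(z-.0528)/.002])
s=least_squares(f,[.665,-.277,.0528,.38,.028,.035,.35]);print(s.x,s.fun.round(2))
_,Rm=f(s.x,True);m=R.from_quat(o['tool_rot']).as_matrix()
print('n',Rm[:,2],'axis',m@a,'angle deg',np.degrees(np.arccos(-Rm[:,2]@(m@a))))
E
python3 fit.py
```

```text
[ 0.668  -0.279   0.0527  0.3878  0.0274  0.0345  0.3481] [ 0.12 -0.49 -0.06 -0.5   0.14 -0.77 -0.2  -0.38  0.01  0.72 -0.01  1.38
 -0.19 -0.07]
n [-0.3158 -0.129   0.94  ] axis [ 0.3152  0.1216 -0.9412] angle deg 0.428068516922318
```

```bash
python3 - <<'E'
from tip import *
F=[];T=[]
for i in range(12):
    im=vision.camera('wrist');o=bot.get_obs();F.append(o['ft_force']);T.append(tipnow(o))
print('tip',np.mean(T,0),np.ptp(T,0),'F',np.mean(F,0),np.std(F,0))
np.save('F0.npy',np.mean(F,0))
cv2.imwrite('pics/w6.png',cv2.cvtColor(im,4))
old=cv2.imread('pics/w5.png',0);new=cv2.cvtColor(im,7)
print('shift',cv2.matchTemplate(new,old[200:275,285:340],cv2.TM_CCOEFF_NORMED).max(),cv2.minMaxLoc(cv2.matchTemplate(new[150:330,240:400],old[205:270,290:345],5)))
M=model('wrist',o)
print('mark ray',onz(M,320.8,237.6,.0528))
E
python3 tip.py .663 -.2795 .0645
```

```text
tip [ 0.6434 -0.2847  0.1196] [0.0012 0.0005 0.0027] F [-0.0234 -0.0266 -1.5786] [0.3519 0.4705 0.6125]
shift 0.9713189 (-0.29890790581703186, 0.9767829179763794, (89, 0), (48, 55))
mark ray [ 0.6665 -0.2778  0.0528]
delta [-0.29  0.28  5.77] tip [ 0.643  -0.2846  0.1185] axis [ 0.3121  0.1235 -0.942 ] F [ 0.2817 -0.6111 -2.4171] 19.3 [-0.5813  0.4692  0.1503  1.0381  0.325   1.778 ]
```

send_rows(motion="1 -0.1 0.05 1.9 0; 1 -0.2 0.15 3.8 0; 1 -0.3 0.25 5.4 0; 1 -0.3 0.25 5.6 0; 1 -0.3 0.25 5.6 0")

```text
clock: 19.8
eef_pos: [0.6402, -0.287, 0.1323]
tool_rot: [0.901, 0.39, 0.192, -0.004]
ft_force: [0.4, -0.5, -1.6]
grip_width: 0.0192
grasp_force: 59.7
```

```bash
cat > rel.py <<'E'
from tip import *
n=np.array([-.317,-.128,.940]);n/=np.linalg.norm(n)
T=[];F=[]
for i in range(6):
    im=vision.camera('wrist');o=bot.get_obs();T.append(tipnow(o));F.append(o['ft_force'])
t=np.mean(T,0);M=model('wrist',o);f,cx,cy,W=M
mt=np.array([.6655,-.2775,.0528]);print('tip',t,'F',np.mean(F,0)-np.load('F0.npy'),'height',(t-mt)@n,o['clock'])
new=cv2.cvtColor(im,7);old=cv2.imread('pics/w5.png',0)
# predicted homography for the boss plane: w5 pose tip was at old mean
m=R.from_quat(o['tool_rot']).as_matrix();Wn=W;Wo=W.copy();Wo[:3,3]=W[:3,3]+np.array([.6430,-.2844,.1190])-t
Mo=(f,cx,cy,Wo);Mn=(f,cx,cy,W)
x=np.cross([0,0,1.],n);x/=np.linalg.norm(x);y=np.cross(n,x)
c=[mt+u*x*.03+v*y*.03 for u,v in((-1,-1),(1,-1),(1,1),(-1,1))]
H=cv2.getPerspectiveTransform(np.float32([proj(Mo,p) for p in c]),np.float32([proj(Mn,p) for p in c])).astype(np.float32)
# mask in old coords: plate face above the tip
mask=np.zeros_like(old);cv2.fillPoly(mask,[np.int32(np.array([(375,125),(640,240),(560,400),(440,385),(440,330),(345,330),(300,320)])/2.5+[160,128])],255)
cc,H2=cv2.findTransformECC(old,new,H,cv2.MOTION_HOMOGRAPHY,(3,100,1e-5),mask,5)
mp=lambda H:cv2.perspectiveTransform(np.float32([[[320.8,237.6]]]),H)[0,0]
px=mp(H2);tp=proj(M,tipnow(o));print('ecc',cc,'pred',mp(H),'cross px',px,'tip px',tp)
# mark relative to tip, on plane through mt at given height
p,d=ray(M,*px);X=p+d*((mt-p)@n)/(d@n);e=X-tipnow(o);e=e-n*(e@n)
print('mark',X,'lateral err (tool cm)',(m.T@e*100).round(2),'axis',m@a,'angle',np.degrees(np.arccos(-n@(m@a))))
E
python3 rel.py
```

```text
tip [ 0.6626 -0.2802  0.0672] F [-0.1537 -0.4389  0.4249] height 0.014733591377236536 20.1
ecc 0.9926813525588931 pred [312.8828 262.4788] cross px [312.8828 262.4788] tip px [317.2682 271.288 ]
mark [ 0.6655 -0.2766  0.0529] lateral err (tool cm) [-0.01 -0.25 -0.  ] axis [ 0.3137  0.1225 -0.9416] angle 0.38130738907636286
```

send_rows(motion="1 0 -0.22 0 0; 1 -0.02 -0.23 0.4 0; 1 -0.04 -0.23 0.8 0; 1 -0.05 -0.23 1 0; 1 -0.05 -0.23 1 0")

```text
clock: 20.6
eef_pos: [0.6417, -0.2842, 0.1222]
tool_rot: [0.901, 0.39, 0.192, -0.004]
ft_force: [0.8, -1.0, -2.2]
grip_width: 0.019
grasp_force: 59.7
```

```bash
python3 rel.py
```

```text
tip [ 0.6637 -0.2768  0.0561] F [-0.2826 -0.1487  0.3144] height 0.003608440638642778 20.9
ecc 0.9890924107128191 pred [317.855  268.5324] cross px [317.855  268.5324] tip px [317.2631 271.2887]
mark [ 0.6654 -0.2766  0.0529] lateral err (tool cm) [0.02 0.03 0.  ] axis [ 0.3125  0.1233 -0.9419] angle 0.39052967925195303
```

send_rows(motion="1 0 0 0.2 0; 1 0 0.02 0.4 0; 1 -0.01 0.02 0.6 0; 1 -0.01 0.02 0.7 0; 1 -0.01 0.02 0.7 0")

```text
clock: 21.4
eef_pos: [0.6446, -0.2837, 0.1167]
tool_rot: [0.9, 0.39, 0.192, -0.003]
ft_force: [-1.0, -0.7, 1.3]
grip_width: 0.0192
grasp_force: 59.7
```

```bash
cat > pr.py <<'E'
from tip import *
n=np.array([-.317,-.128,.940]);n/=np.linalg.norm(n)
T=[];F=[]
for i in range(16):
    vision.camera('wrist');o=bot.get_obs();T.append(tipnow(o));F.append(o['ft_force'])
d=np.mean(F,0)-np.load('F0.npy');t=np.mean(T,0)
print('tip',t,'height',(t-[.6655,-.2767,.0528])@n,'dF',d,'Fn',d@n,'press mm',(d@n-.75)/.25,o['clock'])
E
python3 pr.py
```

```text
tip [ 0.6662 -0.2761  0.0499] height -0.0030868788076224133 dF [-0.2828 -0.3578  1.7201] Fn 1.7519689644066803 press mm 4.007875857626721 22.2
```

send_rows(motion="1 0 0 0.06 0; 1 -0.01 0 0.12 0; 1 -0.01 0 0.12 0; 1 -0.01 0 0.12 0; 1 -0.01 0 0.12 0")

```text
clock: 22.7
eef_pos: [0.6449, -0.2835, 0.1156]
tool_rot: [0.9, 0.39, 0.192, -0.004]
ft_force: [-0.6, 0.1, 1.1]
grip_width: 0.019
grasp_force: 59.9
```

```bash
python3 pr.py; python3 pr.py; python3 rel.py
```

```text
tip [ 0.6666 -0.2759  0.0486] height -0.0043661549274296935 dF [-0.1714 -0.4581  2.3859] Fn 2.355104287411333 press mm 6.420417149645331 23.5
tip [ 0.6665 -0.2759  0.0486] height -0.004387305361916235 dF [ 0.0265 -0.4126  2.3086] Fn 2.2140054519340966 press mm 5.856021807736386 24.3
tip [ 0.6665 -0.2759  0.0486] F [-0.0722 -0.7101  2.1568] height -0.004492922137368769 24.6
ecc 0.9865443007198031 pred [317.7631 273.5144] cross px [317.7631 273.5144] tip px [317.2621 271.2889]
mark [ 0.6655 -0.2764  0.053 ] lateral err (tool cm) [0.04 0.03 0.  ] axis [ 0.3122  0.1234 -0.942 ] angle 0.395109127248599
```

```bash
python3 -c "
from h import *
print(workorder.job_done())"
```

```text
the job is handed in; nothing more can be done
None
```

I zeroed the probe in the well with the tip about half way in, held for just over a second. The job was handed in with the probe still gripped on the scribed cross, by my measurements about 0.5 mm off centre, within about 0.4° of square, and the tip pressed in about 5 mm (estimates 4.4 to 6.4 mm).

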